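# Roll a shaft blank into a V-block and push it up to the stop

## Task

Roll the round aluminium bar along the bench by pushing its side, up the ramp and into the groove of the steel V-block; once it lies in the groove, push its end along the groove until its other end touches the stop plate. Only push it: do not lift it or take it between the fingers. Leave the tape roll, the heat sink and the circuit board where they are.

Things in the scene. Friction and masses are not known exactly. Their poses are not given: they have to be found in the camera images.
- bar: round aluminium bar (shaft blank), 36 mm in diameter, 130 mm long, about 0.35 kg, flat ends, polished (friction about 0.4), free to roll, lying on the bench on the ramp side of the V-block within about 12 degrees of parallel to its groove. Origin at its centre, on its axis, 18 mm above the bench; x runs along the bar (ends at -65 and +65 mm); y and z turn as it rolls
- v_block: steel V-block with a feed ramp, fixed to the bench, 120 mm long along the groove (x = -60 to +60 mm). Origin at bench height under the bottom of the groove, midway along it; z up, x along the groove to the stop plate, y across it to the ramp and the bar. Its position and yaw vary; a wall 29 mm high (y = -26 to -36 mm) backs the groove on the side away from the ramp
- ramp_foot (a point): middle of the lower edge of the ramp, at bench height (block x = 0, y = 116 mm, z = 0), axes as the V-block's; from here the ramp climbs evenly to the lip, as wide as the block
- groove_lip (a point): middle of the ramp's upper edge, which is the lip of the groove (block x = 0, y = 16 mm, z = 19 mm), axes as the V-block's. Past it the 90-degree V goes down to its bottom at y = 0, z = 3 mm; its far flank climbs to y = -26, z = 29 mm. A bar lying in the V has its axis at y = 0, z = 28.5 mm
- stop_face (a point): point on the inner face of the dark stop plate, where the axis of the bar in the groove meets it (block x = 60, y = 0, z = 28.5 mm), axes as the V-block's. Plate 6 mm thick, 42 mm high, from y = -36 to +30 mm; the groove's other end, towards the robot, is open. With its end on the plate the bar's centre is at block x = -5 mm; it starts 20 to 40 mm short of that
- tape_roll: bystander: roll of insulating tape lying flat, 67 mm across, 19 mm high, beyond the V-block to the right; origin at the centre of its underside
- heat_sink: bystander: finned aluminium heat sink, 44 x 50 x 26 mm high, beyond the stop plate; origin at the centre of its underside
- circuit_board_2: bystander: small circuit board on legs, 45 x 60 x 20 mm high, to the left of the bar; origin at the centre of its underside
Mind the look-alikes: they are no part of the job. Of the things that look like the bar, the middle-sized one is meant.

How it is judged:
By the outcome, as a careful person would: the job done as asked, in the order asked, and still so for the second after the job is handed in, with the robot touching nothing.
It also fails if it takes over 56 s, if anything falls off the work surface, if the arm or the gripper's body presses on something with over 40 N, if the wrist force passes 120 N, or if a joint passes its speed limit or range.

## Robot

A 7-joint arm with a two-finger parallel gripper is mounted at the origin on a cart in front of the work surface, level with it; the furniture and walls round the work are solid. World frame = base frame: x ahead of the robot, y to its left, z up, the work surface at z = 0. Lengths are in m, angles in rad, forces in N, time in s.
With the tool pointing down it reaches from about 0.425 to 0.875 m from the base axis. Payload 4.7 kg.
Tool frame: the origin (TCP) lies midway between the tips of the shut fingers; the grasp point (between the pads) lies ctrl.grasp_offset behind it (ctrl.grasp_offset is the distance from the TCP to the grasp point, in m); z points along the fingers, y is the line along which they close (so a half turn about z gives the same grasp; the last joint's range is limited). The gripper opens to 87 mm and grips with 3 to 60 N. Pads are 19 mm wide; open, the fingers measure 117 mm over their backs; the gripper's body (75 mm by 190 mm) begins 51 mm behind the grasp point.
Start: joints at [-1.144, 0.321, -0.07, 1.45, 0.023, 1.371, -0.057], TCP at [0.261, 0.595, 0.183] pointing down, gripper open.
Joint ranges: [-2.86, 2.86], [-0.3, 2.09], [-1.38, 1.24], [0.06, 2.45], [-1.56, 4.7], [0.09, 2.05], [-2.69, 2.69]. Speed limits (rad/s): [2.57, 2.57, 3.14, 3.14, 3.14, 3.14, 3.14].

## Interface

Orientations are given as a rotation vector (axis times angle).
In Python, from bench import ctrl gives the robot as it stands. The module is installed in compiled form; this text tells all that it offers.
- The arm moves only by the tool jog_arm, never from a script. Its argument "moves" is one flat list of numbers, 7 for each row, row after row: the shift along the tool's x, y, z in units of 30 cm (1.0 is 30 cm), then the turn, a rotation vector about the tool's x, y, z in units of 60 degrees (1.0 is 60 degrees), then the gripper's target within -1 to 1 (fully open at 1, half-way at 0, shut at -1). In form: [x, y, z, wx, wy, wz, fingers, x, y, z, wx, wy, wz, fingers, ...]. A call has exactly 8 rows; each row is the pose to reach, as a shift and turn from the pose commanded when the call began, along the tool's axes at that moment; what a row does not reach only later rows make up. A row lasts 1/8 s, in which the tool goes at most 62.5 mm and 10.7 degrees, less where a joint would pass 70% of its speed; a pose out of reach is approached as far as the arm can. A call with a number of a shift or a turn outside -1 to 1 is refused whole. A call with a gripper value outside its range is refused whole. The fingers move at their own pace and stop on an object; "newtons" is the grip in N (left out, the last holds). Time passes only in rows, so rows that repeat a pose let the fingers close, or fill a call up. It gives the time, the measured TCP pose, the force, the opening and the grip force at its end, in the units of the state.
- ctrl.get_state(): the state, without advancing time (a new reading comes with each control period).
- ctrl.get_image(name): name is "scene" or "top" or "wrist"; returns a dict with "pixels" (400x640x3 uint8, red, green, blue), "fx", "fy", "cx", "cy" (pixels), "xyz" and "rotation" of the camera in the world; the wrist camera has in their place "tool_from_camera" (4x4, takes a point from camera to tool coordinates, whose origin is the TCP and whose axes are the flange's). Camera axes: x right, y up, looking along -z (the intrinsics and any distortion apply to the point x, -y, -z); pixel columns grow to the right and rows downward; lengths in m; the calibration is good to about 2 mm. A picture is of the moment at which its call begins: read the wrist's pose just before it. There is no depth.
- ctrl.close_job(): hands the job in; it is judged then, once.
The state is a dict: "time": time; "joint_positions": joint angles; "qd": joint speeds; "joint_torque": joint torques, N m; "position": TCP position; "tool_rot": TCP orientation; "ft_force": force on the tool from outside, world axes, zero at the start; "torque": the same for the moment, N m; "grip_width": opening from 0.0 (shut) to 1.0 (fully open); "grip_force": force on a finger pad.
Only numpy, scipy, OpenCV 4.12 (cv2) and the standard library are available. Lean on these libraries where they do the work, as an engineer would, in place of code of your own. Each camera call takes 0.05 s, during which the arm holds its last target. There are 200 camera calls.

## Working session

There is one attempt and no reset: what is moved stays moved. The work goes in short steps, Python scripts to look and compute and a tool call to move; the robot and the scene stay as the last step left them, time stands still between calls to the robot, and variables do not carry over. Pictures are saved under pics/ and viewed, at most 10 in all, crops included, and the job is handed in when it is done.

Besides the shell and the picture viewer there is one more tool, called as name(argument=value, ...) on one line, values as JSON. jog_arm: Moves the arm, as the interface text tells. Its arguments: {"type":"object","properties":{"moves":{"type":"array"},"newtons":{"type":"number"}},"required":["moves"]}

```bash
mkdir -p pics
cat > h.py <<'E'
from bench import ctrl
import numpy as np, cv2
from scipy.spatial.transform import Rotation as R
def cam(n):
    s=ctrl.get_state(); c=ctrl.get_image(n)
    if n=="wrist":
        T=np.eye(4);T[:3,:3]=R.from_rotvec(s["tool_rot"]).as_matrix();T[:3,3]=s["position"]
        T=T@np.array(c["tool_from_camera"]); c["xyz"]=T[:3,3]; c["rotation"]=T[:3,:3]
    else:
        r=np.array(c["rotation"]); c["rotation"]=r if r.shape==(3,3) else R.from_rotvec(r).as_matrix()
    return c
def ray(c,u,v,z):
    d=np.array(c["rotation"])@np.array([(u-c["cx"])/c["fx"],-(v-c["cy"])/c["fy"],-1])
    p=np.array(c["xyz"]); return p+d*(z-p[2])/d[2]
def proj(c,P):
    q=np.array(c["rotation"]).T@(np.array(P)-np.array(c["xyz"]))
    return np.array([c["cx"]+c["fx"]*q[0]/-q[2], c["cy"]-c["fy"]*q[1]/-q[2]])
def save(c,n,crop=None,k=1):
    im=c["pixels"][:,:,::-1]
    if crop: a,b,d,e=crop; im=im[b:e,a:d]
    cv2.imwrite("pics/"+n,cv2.resize(im,None,fx=k,fy=k,interpolation=cv2.INTER_CUBIC))
E
python3 - <<'E'
from h import *
import pickle
for n in("top","scene"):
    c=cam(n); save(c,n+"1.png"); print({k:v for k,v in c.items() if k!="pixels"}); pickle.dump(c,open(n+".pkl","wb"))
print(ctrl.get_state(),ctrl.grasp_offset)
E
```

```text
{'fx': 488.60172446518163, 'fy': 488.60172446518163, 'cx': 313.9647175197599, 'cy': 196.20936896348869, 'xyz': array([0.35786809, 0.06062266, 1.30128089]), 'rotation': array([[-0.01668   ,  0.98460518, -0.17399545],
       [-0.99982623, -0.01497622,  0.01110055],
       [ 0.00832387,  0.17415037,  0.98468389]])}
{'fx': 517.5045763484829, 'fy': 517.5045763484829, 'cx': 319.72316040424806, 'cy': 196.6505995072061, 'xyz': array([-0.6292037 , -0.8773325 ,  0.88560458]), 'rotation': array([[ 0.60683586,  0.38401625, -0.69590355],
       [-0.79467443,  0.27596908, -0.54067885],
       [-0.01558161,  0.88112007,  0.47263583]])}
{'time': 0.1, 'joint_positions': array([-1.14390089,  0.32176664, -0.07009907,  1.45151834,  0.02264294,
        1.37079951, -0.05687998]), 'qd': array([-2.07067446e-05, -9.29663768e-04, -2.48060145e-04, -2.65659736e-03,
        7.26114308e-04,  2.94734240e-03, -8.37347285e-04]), 'joint_torque': array([ 1.27597777e-04, -4.92570841e+01, -4.05653855e-01, -3.13397706e+01,
       -6.42997795e-02,  3.95713979e-02,  5.69843291e-05]), 'position': array([0.26059703, 0.5948777 , 0.18247693]), 'tool_rot': array([-6.43671265e-01, -3.07471744e+00,  2.65508262e-03]), 'ft_force': array([-0.76704642, -0.4728086 ,  0.0080442 ]), 'torque': array([0.03304204, 0.00210867, 0.05559232]), 'grip_force': 0.0, 'grip_width': 1.0036683598063494} 0.0187
```

View pics/top1.png

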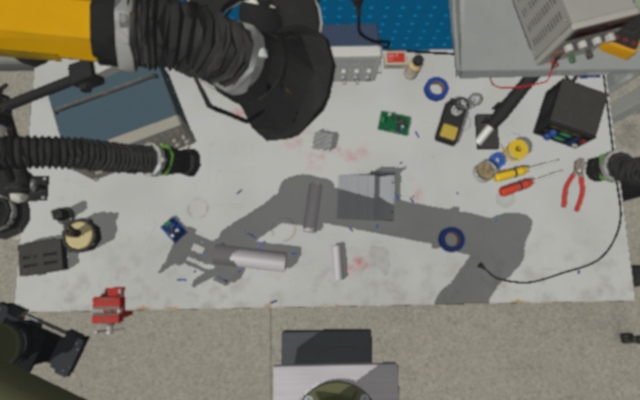

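View pics/scene1.png

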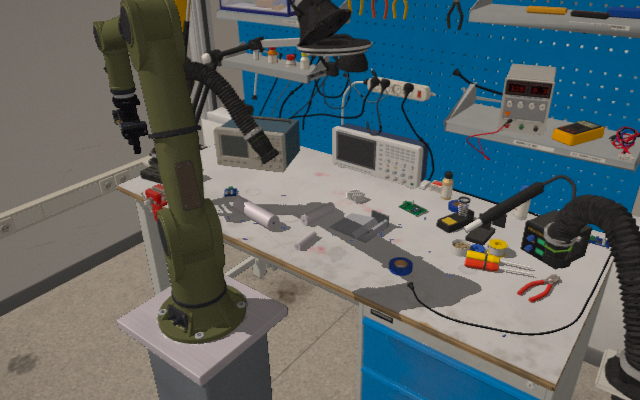

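The top view shows three bar-like things: (313,207) beside the ramp, (338,261) short and thin, and (252,257) thick. The middle-sized one is at (313,207), next to the V-block at (366,197). I'll check it in a close crop.

Run:
```python
from h import *
import pickle
c=pickle.load(open("top.pkl","rb")); save(c,"top2.png",(270,160,430,280),5)
for u,v in((313,207),(338,261),(252,257),(366,197),(173,229),(325,140),(451,239)): print(u,v,ray(c,u,v,0.02).round(3))
```

```text
313 207 [0.555 0.049 0.02 ]
338 261 [ 0.412 -0.014  0.02 ]
252 257 [0.426 0.21  0.02 ]
366 197 [ 0.58  -0.092  0.02 ]
173 229 [0.502 0.418 0.02 ]
325 140 [0.739 0.014 0.02 ]
451 239 [ 0.465 -0.312  0.02 ]
```

View pics/top2.png

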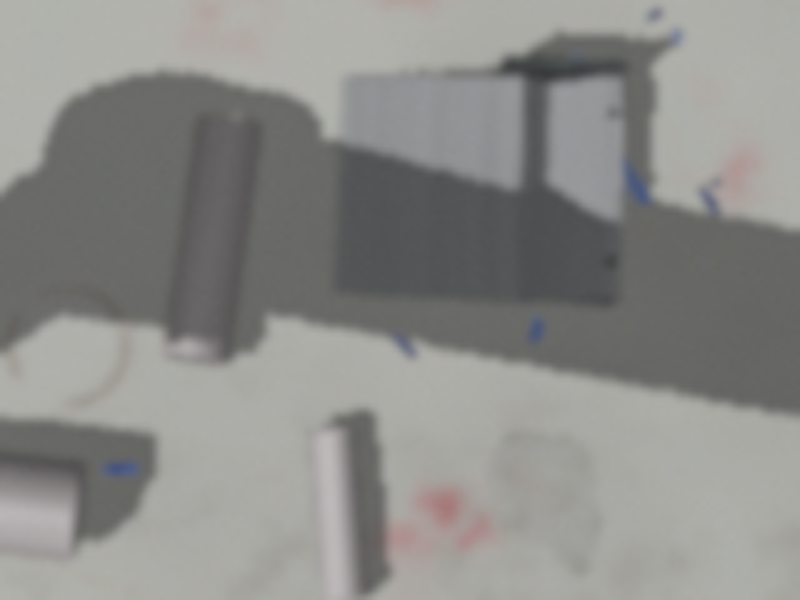

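Run:
```python
from h import *
import pickle
c=pickle.load(open("top.pkl","rb"))
def P(a,b,z): return ray(c,270+a/5,160+b/5,z).round(4)
print("foot",P(345,75,0),P(335,292,0)); print("wall",P(622,70,.029),P(617,303,.029))
print("bar far top",P(231,114,.036),"near",P(203,337,.036), P(198,358,0))
```

```text
foot [ 0.6455 -0.0233  0.    ] [ 0.5264 -0.0149  0.    ]
wall [ 0.6396 -0.1694  0.029 ] [ 0.5145 -0.1611  0.029 ]
bar far top [0.6173 0.0399 0.036 ] near [0.4992 0.0565 0.036 ] [0.492  0.0592 0.    ]
```

jog_arm(moves=[-0.1,-0.07,0,0,0,0.08,1,-0.2,-0.14,0,0,0,0.16,1,-0.3,-0.21,0,0,0,0.24,1,-0.4,-0.28,0,0,0,0.32,1,-0.5,-0.35,0,0,0,0.4,1,-0.6,-0.42,0,0,0,0.48,1,-0.7,-0.49,0,0,0,0.56,1,-0.8,-0.56,0,0,0,0.64,1])

```text
time: 1.1
position: [0.4145, 0.3432, 0.1835]
tool_rot: [1.627, 2.688, 0.0]
ft_force: [0.3, -0.6, 0.5]
grip_width: 1.002
grip_force: 0.0
```

```bash
cat > rel.py <<'E'
from h import *
import sys
# target x y z az(deg of tool y)
x,y,z,az=map(float,sys.argv[1:5]); s=ctrl.get_state(); M=R.from_rotvec(s["tool_rot"]).as_matrix()
a=np.radians(az); ty=np.array([np.cos(a),np.sin(a),0]); tz=np.array([0,0,-1.]); T=np.c_[np.cross(ty,tz),ty,tz]
print("t",s["time"],"pos",s["position"].round(4),"az",np.degrees(np.arctan2(M[1,1],M[0,1])).round(2),"F",s["ft_force"].round(1))
print("shift",(M.T@(np.array([x,y,z])-s["position"])/.3).round(3),"turn",(np.degrees(R.from_matrix(M.T@T).as_rotvec())/60).round(3))
E
python3 rel.py 0.555 0.12 0.18 -7
```

```text
t 1.1 pos [0.4145 0.3432 0.1835] az 27.64 F [ 0.3 -0.6  0.5]
shift [-0.876  0.07   0.012] turn [ 0.    -0.     0.577]
```

jog_arm(moves=[-0.11,0.01,0,0,0,0.07,1,-0.22,0.02,0,0,0,0.14,1,-0.33,0.03,0,0,0,0.21,1,-0.45,0.04,0,0,0,0.29,1,-0.57,0.05,0,0,0,0.37,1,-0.69,0.06,0,0,0,0.45,1,-0.8,0.07,0,0,0,0.52,1,-0.87,0.07,0,0,0,0.58,1])

```text
time: 2.1
position: [0.5554, 0.122, 0.1834]
tool_rot: [2.356, 2.077, -0.0]
ft_force: [0.5, 0.3, -0.0]
grip_width: 1.003
grip_force: 0.0
```

Run:
```python
from h import *
import pickle
c=cam("wrist"); save(c,"w1.png"); pickle.dump(c,open("w1.pkl","wb"))
c=cam("top"); save(c,"t3.png",(270,160,430,280),5); pickle.dump(c,open("t3.pkl","wb"))
s=ctrl.get_state(); print(s["position"],s["tool_rot"])
```

```text
[0.5552675  0.12135695 0.18338186] [ 2.35569477e+00  2.07688257e+00 -1.07813146e-03]
```

View pics/w1.png

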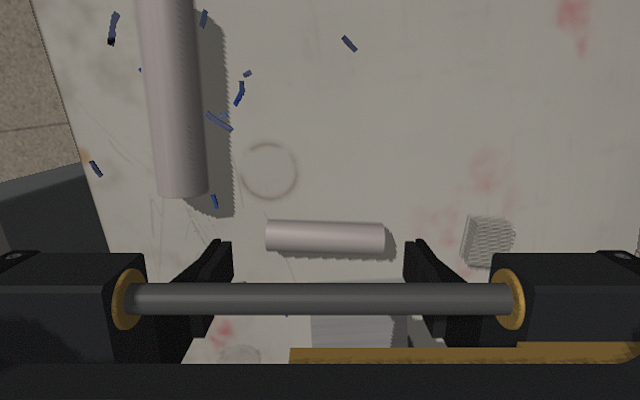

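The wrist view shows the bar from (266,235) to (385,239), the thick look-alike at (175,90), the heat sink at (490,242), and the ramp edge at about (310,320)–(405,316).

Run:
```python
from h import *
import pickle
c=pickle.load(open("w1.pkl","rb"))
a=ray(c,266,235,.018);b=ray(c,383,238.5,.018);print("cam",c["xyz"],"bar",a,b,(a+b)/2,np.linalg.norm(a-b),np.degrees(np.arctan2(*(b-a)[1::-1])))
save(c,"w1c.png",(220,200,520,400),2.6)
```

```text
cam [0.56483494 0.20032716 0.38493315] bar [0.48844785 0.0616922  0.018     ] [0.6192374  0.04072754 0.018     ] [0.55384263 0.05120987 0.018     ] 0.13245913864801825 -9.106650708417241
```

View pics/w1c.png

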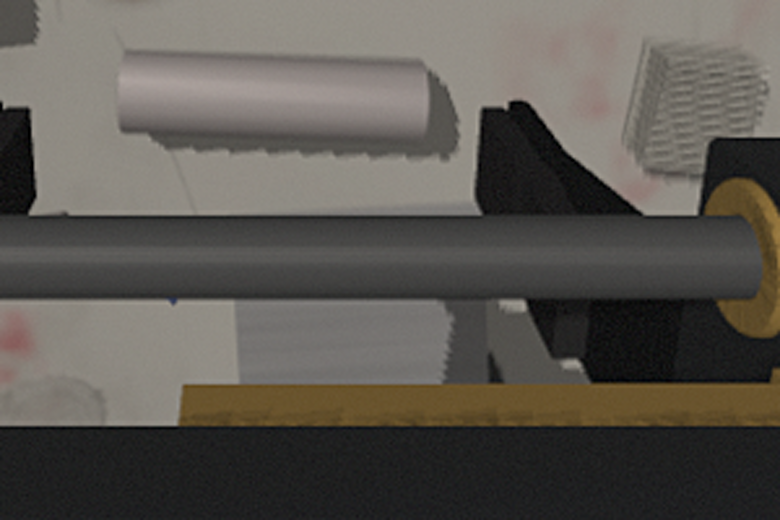

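View pics/t3.png

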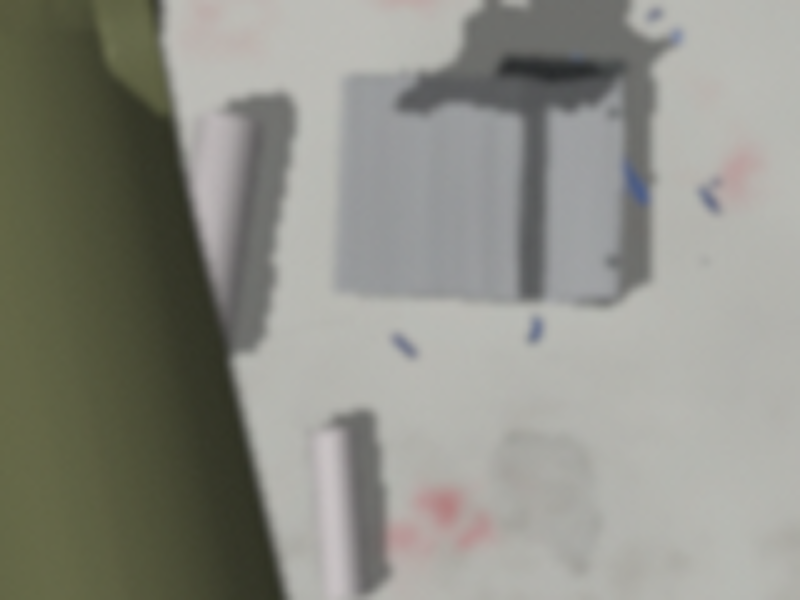

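Run:
```python
from h import *
import pickle
from scipy.optimize import least_squares
c=pickle.load(open("t3.pkl","rb"))
pts=[((60,116,0),(345,75)),((-60,116,0),(335,291)),((-60,16,19),(518,298)),((-60,0,3),(545,299)),((-60,-36,29),(619,303)),((60,-36,42),(627,64))]
def W(p,b): x,y,a=p; ca,sa=np.cos(a),np.sin(a); b=np.array(b)/1000; return [x+ca*b[0]-sa*b[1],y+sa*b[0]+ca*b[1],b[2]]
f=lambda p: np.array([(proj(c,W(p,b))-[270+u/5,160+v/5]) for b,(u,v) in pts]).ravel()
r=least_squares(f,[.578,-.132,-.07],loss="soft_l1"); p=r.x; print(p,np.degrees(p[2]),f(p).reshape(-1,2).round(1))
d=np.array([.5538-p[0],.0512-p[1]]);ca,sa=np.cos(p[2]),np.sin(p[2]);print("bar in block",d[0]*ca+d[1]*sa,-d[0]*sa+d[1]*ca)
for y in (150,130,110,90,70,60,50,45,40,35,30): print(y,np.round(W(p,(-33,y,0)),4))
```

```text
[ 0.57901602 -0.13152175 -0.06549822] -3.752771350754032 [[-1.3 -0.3]
 [-1.1  0.1]
 [ 0.4 -0.4]
 [ 0.2  0.5]
 [ 0.5 -0.9]
 [ 0.6  1.3]]
bar in block -0.037121346231598205 0.1806795311944701
150 [0.5559 0.0203 0.    ]
130 [5.546e-01 4.000e-04 0.000e+00]
110 [ 0.5533 -0.0196  0.    ]
90 [ 0.552  -0.0396  0.    ]
70 [ 0.5507 -0.0595  0.    ]
60 [ 0.55   -0.0695  0.    ]
50 [ 0.5494 -0.0795  0.    ]
45 [ 0.549  -0.0845  0.    ]
40 [ 0.5487 -0.0894  0.    ]
35 [ 0.5484 -0.0944  0.    ]
30 [ 0.5481 -0.0994  0.    ]
```

```bash
python3 rel.py 0.555 0.115 0.009 -9.1
```

```text
t 2.2 pos [0.5553 0.1214 0.1834] az -7.2 F [-0.2  0.6 -0.5]
shift [-0.02   0.002  0.581] turn [0.    0.001 0.032]
```

jog_arm(moves=[0,0,0.1,0,0,0.03,1,0,0,0.2,0,0,0.03,1,0,0,0.3,0,0,0.03,1,0,0,0.4,0,0,0.03,1,0,0,0.48,0,0,0.03,1,0,0,0.53,0,0,0.03,1,0,0,0.565,0,0,0.03,1,0,0,0.575,0,0,0.03,1])

```text
time: 3.2
position: [0.554, 0.1249, 0.0108]
tool_rot: [-2.382, -2.048, 0.0]
ft_force: [0.3, 0.6, -0.0]
grip_width: 1.001
grip_force: 0.0
```

```bash
python3 rel.py 0.555 0.082 0.009 -9.1
python3 - <<'E'
from h import *
c=cam("wrist"); save(c,"w2.png")
E
```

```text
t 3.2 pos [0.554  0.1249 0.0108] az -8.62 F [ 0.3  0.6 -0. ]
shift [-0.141  0.025  0.006] turn [-0.    -0.     0.008]
```

View pics/w2.png

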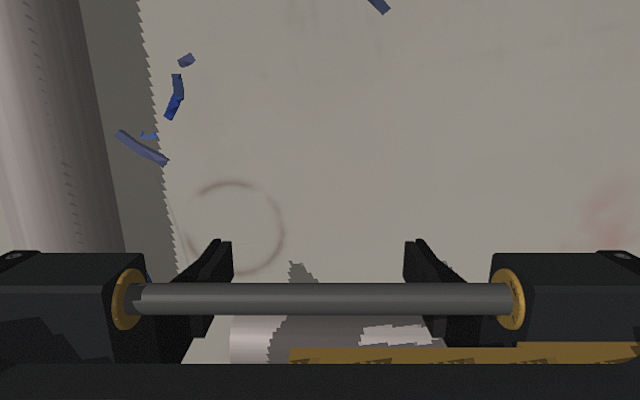

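The wrist view shows the bar beneath the gripper's front at about (230–440,340), clear of both fingers. I'll push slowly.

jog_arm(moves=[-0.04,0,0,0,0,0.005,1,-0.073,0,0,0,0,0.005,1,-0.1,0.005,0,0,0,0.005,1,-0.12,0.005,0,0,0,0.005,1,-0.137,0.005,0,0,0,0,1,-0.153,0.005,0,0,0,-0.01,1,-0.17,0.01,0,0,0,-0.02,1,-0.187,0.01,0,0,0,-0.03,1])

```text
time: 4.25
position: [0.5488, 0.0684, 0.011]
tool_rot: [2.349, 2.086, 0.0]
ft_force: [-0.4, -0.1, -0.1]
grip_width: 0.997
grip_force: 0.0
```

```bash
cat > blk.py <<'E'
from h import *
p=(0.579,-0.1315,-0.0655)
def inb(w): d=np.array(w[:2])-p[:2];c,s=np.cos(p[2]),np.sin(p[2]);return np.r_[d[0]*c+d[1]*s,-d[0]*s+d[1]*c,w[2]]*1000
if __name__=="__main__":
    s=ctrl.get_state();M=R.from_rotvec(s["tool_rot"]).as_matrix();print(s["time"],"TCP block mm",inb(s["position"]).round(1),"relaz",np.degrees(np.arctan2(M[1,1],M[0,1])-p[2]).round(2),"F",s["ft_force"].round(1))
E
python3 blk.py
python3 - <<'E'
from h import *
import pickle
c=cam("top"); save(c,"t4.png",(270,160,430,280),5); pickle.dump(c,open("t4.pkl","wb"))
E
```

```text
4.25 TCP block mm [-43.2 197.5  11. ] relaz -3.05 F [-0.4 -0.1 -0.1]
```

View pics/t4.png

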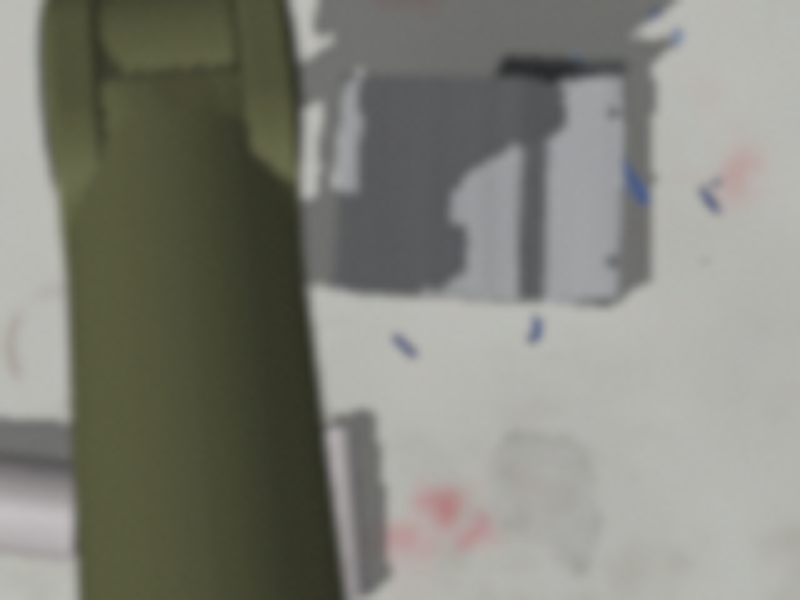

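jog_arm(moves=[-0.017,0.001,0,0,0,-0.005,1,-0.034,0.002,0,0,0,-0.01,1,-0.051,0.003,0,0,0,-0.018,1,-0.068,0.004,0,0,0,-0.026,1,-0.085,0.005,0,0,0,-0.033,1,-0.1,0.006,0,0,0,-0.04,1,-0.117,0.006,0,0,0,-0.046,1,-0.133,0.007,0,0,0,-0.05,1])

```text
time: 5.3
position: [0.546, 0.0284, 0.011]
tool_rot: [2.294, 2.146, 0.0]
ft_force: [-0.6, -0.3, -0.5]
grip_width: 1.0
grip_force: 0.0
```

```bash
python3 blk.py
python3 - <<'E'
from h import *
import pickle
c=cam("scene"); pickle.dump(c,open("s5.pkl","wb"))
a=proj(c,[.55,.0,.02]).astype(int); print(a); save(c,"s5.png",(a[0]-70,a[1]-45,a[0]+90,a[1]+65),5)
E
```

```text
5.3 TCP block mm [-43.4 157.4  11. ] relaz -0.08 F [-0.6 -0.3 -0.5]
[329 217]
```

View pics/s5.png

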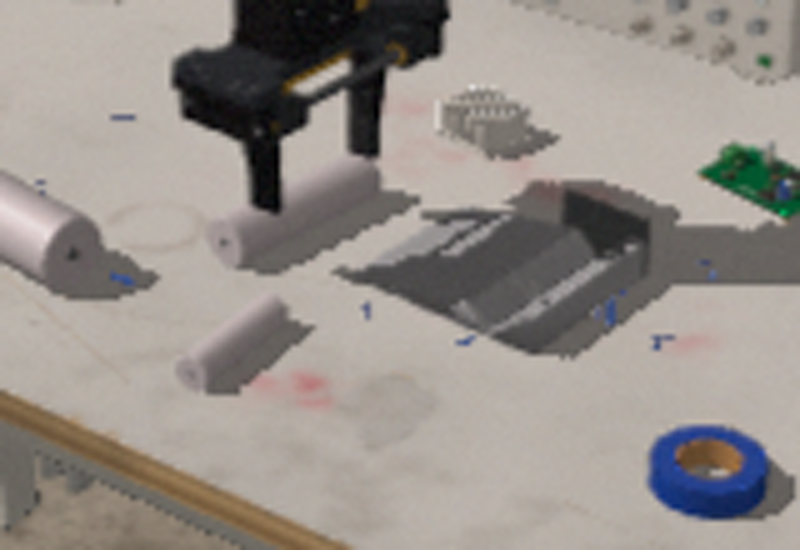

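The scene view shows the bar with its near end at crop (225,245), pushed from behind by the fingers at (262,200) and (365,150). The ramp is ahead and the bystanders are untouched.

Run:
```python
from blk import *
import pickle
c=pickle.load(open("s5.pkl","rb"))
print(inb(ray(c,259+225/5,172+244/5,.018)), inb(ray(c,259+224/5,172+268/5,0)))
for x in(-40,-45): # predicted ends in crop px, bar at y=130
  for e in(-65,65):
    b=np.array([x+e,130])/1000; ca,sa=np.cos(p[2]),np.sin(p[2])
    w=[p[0]+ca*b[0]-sa*b[1],p[1]+sa*b[0]+ca*b[1],.018]; print(x,e,(proj(c,w)-[259,172])*5)
```

```text
[-105.41126788  180.61601995   18.        ] [-106.58966066  181.15562769    0.        ]
-40 -65 [283.42742623 269.59504005]
-40 65 [411.05181512 192.09836706]
-45 -65 [278.25534826 272.73565321]
-45 65 [406.37513025 194.93816533]
```

Run:
```python
from blk import *
import pickle
c=pickle.load(open("s5.pkl","rb"))
def q(x,y,z):
    b=np.array([x,y])/1000; ca,sa=np.cos(p[2]),np.sin(p[2])
    return ((proj(c,[p[0]+ca*b[0]-sa*b[1],p[1]+sa*b[0]+ca*b[1],z/1000])-[259,172])*5).round()
print("foot near/far",q(-60,116,0),q(60,116,0),"wall near top",q(-60,-36,29),"stop top R",q(60,-36,42))
for z in(11,25,40,60): print(z,"tips",q(-43-50,157.4,z),q(-43+50,157.4,z))
```

```text
foot near/far [346. 273.] [459. 202.] wall near top [534. 315.] stop top R [647. 220.]
11 tips [264. 257.] [363. 198.]
25 tips [264. 239.] [363. 180.]
40 tips [263. 219.] [363. 161.]
60 tips [263. 192.] [363. 135.]
```

The bar hasn't moved: its near end is at block y≈180, and the fingers passed over it. The open tips seem to sit about 33 mm above the TCP. I'll rise, back off, and measure the tips.

jog_arm(moves=[0,0,-0.1,0,0,0,1,0,0,-0.2,0,0,0,1,0.06,0,-0.25,0,0,0,1,0.12,0,-0.25,0,0,0,1,0.18,0,-0.25,0,0,-0.0,1,0.22,0,-0.25,0,0,0,1,0.24,0,-0.25,0,0,0,1,0.24,0,-0.25,0,0,0,1])

```text
time: 6.35
position: [0.5506, 0.1007, 0.0855]
tool_rot: [-2.294, -2.146, 0.001]
ft_force: [-0.3, -0.5, 0.7]
grip_width: 1.001
grip_force: 0.0
```

Run:
```python
from blk import *
import pickle
import blk
s=ctrl.get_state(); t=s["position"]; M=R.from_rotvec(s["tool_rot"]).as_matrix(); print(t,inb(t))
c=cam("scene"); pickle.dump(c,open("s6.pkl","wb"))
g=c["pixels"].astype(int).max(2)
for o in(-.05,.05):
    for k in (0,):
        col=[]
        for dz in np.arange(0,.10,.004):
            u,v=proj(c,t+M[:,1]*o+np.array([0,0,dz])).round().astype(int); col.append((int(dz*1000),g[v,u-3:u+4].tolist()))
        print(o); [print(x) for x in col]
a=proj(c,t).astype(int); save(c,"s6.png",(a[0]-70,a[1]-60,a[0]+90,a[1]+60),5)
```

```text
[0.55060964 0.10074072 0.08553852] [-43.53037613 229.88447162  85.53852313]
-0.05
(0, [184, 186, 187, 187, 186, 186, 186])
(4, [186, 184, 185, 185, 184, 187, 186])
(8, [185, 185, 186, 188, 185, 184, 186])
(12, [187, 186, 184, 187, 188, 185, 187])
(16, [184, 185, 183, 185, 187, 190, 187])
(20, [185, 186, 184, 185, 185, 187, 186])
(24, [185, 187, 186, 186, 185, 184, 187])
(28, [184, 183, 189, 187, 187, 187, 185])
(32, [183, 186, 185, 186, 181, 174, 177])
(36, [185, 180, 174, 173, 142, 82, 87])
(40, [180, 142, 80, 29, 19, 19, 19])
(44, [153, 71, 20, 15, 25, 17, 22])
(48, [145, 63, 15, 17, 22, 17, 18])
(52, [132, 56, 19, 21, 19, 10, 18])
(56, [127, 51, 22, 18, 16, 12, 20])
(60, [126, 51, 13, 16, 9, 15, 27])
(64, [123, 51, 20, 10, 15, 7, 51])
(68, [97, 23, 8, 18, 8, 15, 53])
(72, [88, 7, 13, 14, 19, 16, 49])
(76, [55, 17, 13, 14, 19, 12, 50])
(80, [44, 17, 14, 18, 9, 11, 54])
(84, [22, 17, 14, 18, 16, 9, 60])
(88, [20, 20, 16, 26, 21, 14, 162])
(92, [18, 24, 21, 17, 23, 25, 90])
(96, [20, 42, 29, 7, 22, 27, 30])
0.05
(0, [184, 184, 184, 183, 185, 186, 188])
(4, [185, 185, 184, 184, 185, 1
[... 172 characters left out ...]
88])
(24, [185, 188, 187, 189, 188, 187, 188])
(28, [186, 186, 185, 185, 188, 188, 187])
(32, [184, 186, 180, 175, 174, 179, 184])
(36, [131, 81, 43, 33, 21, 20, 128])
(40, [77, 36, 32, 31, 28, 15, 139])
(44, [79, 36, 34, 35, 25, 11, 142])
(48, [81, 36, 36, 37, 30, 21, 150])
(52, [79, 29, 34, 32, 23, 13, 159])
(56, [77, 34, 40, 33, 23, 20, 154])
(60, [78, 35, 40, 42, 31, 10, 133])
(64, [82, 36, 37, 36, 27, 13, 122])
(68, [81, 33, 31, 24, 21, 14, 110])
(72, [76, 30, 27, 20, 18, 17, 81])
(76, [65, 31, 21, 20, 21, 17, 48])
(80, [60, 29, 20, 28, 20, 12, 49])
(84, [68, 27, 24, 19, 22, 19, 16])
(88, [95, 28, 17, 22, 17, 9, 12])
(92, [100, 58, 24, 14, 22, 13, 20])
(96, [53, 50, 40, 32, 30, 20, 17])
```

View pics/s6.png

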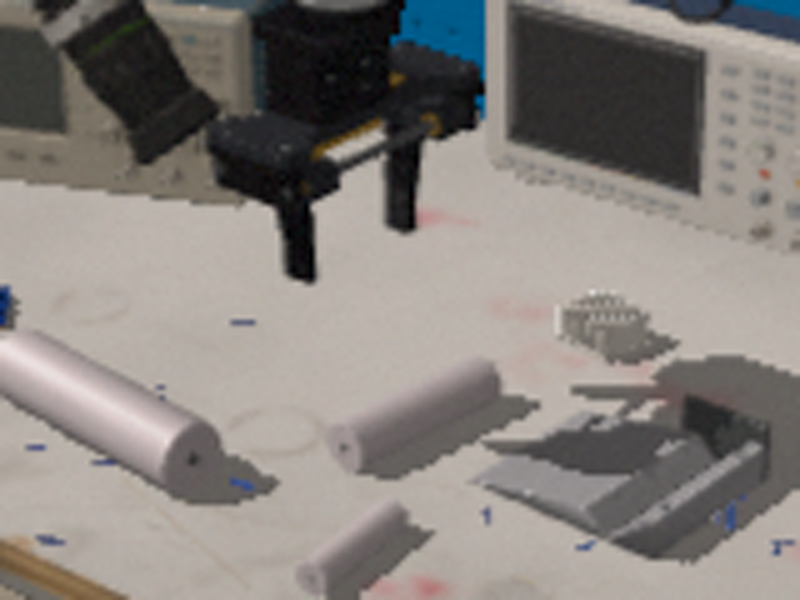

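The image shows the bar undisturbed on the bench, with the open tips at (300,280) and (400,230), about 35 mm above the reported TCP. I'll shut the fingers and measure the tip again.

jog_arm(moves=[0,0,0,0,0,0,-1,0,0,0,0,0,0,-1,0,0,0,0,0,0,-1,0,0,0,0,0,0,-1,0,0,0,0,0,0,-1,0,0,0,0,0,0,-1,0,0,0,0,0,0,-1,0,0,0,0,0,0,-1])

```text
time: 7.4
position: [0.5508, 0.1006, 0.086]
tool_rot: [-2.295, -2.146, -0.0]
ft_force: [1.2, -0.3, -0.0]
grip_width: 0.169
grip_force: 0.0
```

```bash
cat > tip.py <<'E'
from blk import *
import sys
s=ctrl.get_state(); t=s["position"]; M=R.from_rotvec(s["tool_rot"]).as_matrix(); print(s["time"],inb(t).round(1),s["grip_width"])
c=cam("scene"); g=c["pixels"].astype(int).max(2)
for o in map(float,sys.argv[1:]):
    print(o,[(k,int(g[tuple(proj(c,t+M[:,1]*o+np.array([0,0,k/1000])).round().astype(int)[::-1])])) for k in range(-8,56,4)])
E
python3 tip.py -0.01 0 0.01
```

```text
7.4 [-43.4 229.8  86. ] 0.1693832331018593
-0.01 [(-8, 189), (-4, 184), (0, 184), (4, 186), (8, 186), (12, 187), (16, 187), (20, 186), (24, 184), (28, 186), (32, 174), (36, 84), (40, 18), (44, 18), (48, 22), (52, 19)]
0.0 [(-8, 187), (-4, 188), (0, 187), (4, 187), (8, 187), (12, 187), (16, 187), (20, 184), (24, 183), (28, 175), (32, 87), (36, 55), (40, 60), (44, 25), (48, 23), (52, 22)]
0.01 [(-8, 186), (-4, 189), (0, 189), (4, 187), (8, 186), (12, 187), (16, 186), (20, 184), (24, 185), (28, 185), (32, 185), (36, 87), (40, 33), (44, 33), (48, 33), (52, 37)]
```

jog_arm(moves=[0,0,0.06,0,0,0,1,0,0,0.12,0,0,0,1,0,0,0.18,0,0,0,1,0,0,0.23,0,0,0,1,0,0,0.27,0,0,0,1,0,0,0.3,0,0,0,1,0,0,0.317,0,0,0,1,0,0,0.327,0,0,0,1])

```text
time: 8.45
position: [0.5511, 0.1007, -0.0121]
tool_rot: [2.295, 2.145, 0.001]
ft_force: [-0.2, 0.5, 0.3]
grip_width: 0.945
grip_force: 0.0
```

```bash
python3 tip.py -0.05 0.05; python3 blk.py
```

```text
8.45 [-43.1 229.8 -12.1] 0.9451981747248673
-0.05 [(-8, 184), (-4, 183), (0, 185), (4, 181), (8, 174), (12, 180), (16, 185), (20, 186), (24, 188), (28, 186), (32, 184), (36, 172), (40, 81), (44, 27), (48, 21), (52, 13)]
0.05 [(-8, 110), (-4, 107), (0, 105), (4, 101), (8, 101), (12, 130), (16, 190), (20, 191), (24, 191), (28, 182), (32, 112), (36, 26), (40, 32), (44, 35), (48, 32), (52, 35)]
8.5 TCP block mm [-43.3 229.8 -12.4] relaz -0.09 F [-0.  -0.7 -0.9]
```

jog_arm(moves=[0,0,0.006,0,0,0,1,0,0,0.012,0,0,0,1,0,0,0.018,0,0,0,1,0,0,0.024,0,0,0,1,0,0,0.03,0,0,0,1,0,0,0.035,0,0,0,1,0,0,0.04,0,0,0,1,0,0,0.04,0,0,0,1])

```text
time: 9.5
position: [0.5507, 0.1006, -0.0243]
tool_rot: [-2.295, -2.146, 0.0]
ft_force: [1.1, -0.4, 0.6]
grip_width: 1.0
grip_force: 0.0
```

```bash
python3 tip.py -0.05 0.05; python3 blk.py
```

```text
9.5 [-43.4 229.7 -24.3] 0.9997900368021427
-0.05 [(-8, 185), (-4, 184), (0, 184), (4, 184), (8, 183), (12, 183), (16, 182), (20, 172), (24, 179), (28, 186), (32, 177), (36, 83), (40, 19), (44, 16), (48, 22), (52, 19)]
0.05 [(-8, 109), (-4, 107), (0, 110), (4, 110), (8, 107), (12, 103), (16, 101), (20, 104), (24, 136), (28, 188), (32, 152), (36, 43), (40, 31), (44, 34), (48, 35), (52, 36)]
9.55 TCP block mm [-43.3 229.8 -24.2] relaz -0.1 F [0.8 0.3 0. ]
```

jog_arm(moves=[-0.017,0,0.003,0,0,0.02,1,-0.034,0,0.006,0,0,0.04,1,-0.05,0.005,0.008,0,0,0.05,1,-0.065,0.008,0.008,0,0,0.05,1,-0.08,0.01,0.008,0,0,0.05,1,-0.095,0.01,0.008,0,0,0.05,1,-0.11,0.01,0.008,0,0,0.05,1,-0.125,0.01,0.008,0,0,0.045,1])

```text
time: 10.55
position: [0.5513, 0.0627, -0.0265]
tool_rot: [-2.344, -2.091, -0.0]
ft_force: [0.5, 0.3, 0.0]
grip_width: 1.001
grip_force: 0.1
```

```bash
python3 blk.py
cat > bar.py <<'E'
from blk import *
import sys
# near end-face & bar blob in the scene: brightness grid sampled along block y at z on the axis, near end
c=cam("scene"); g=c["pixels"].astype(int).max(2); import cv2
def q(x,y,z):
    b=np.array([x,y])/1000; ca,sa=np.cos(p[2]),np.sin(p[2])
    return proj(c,[p[0]+ca*b[0]-sa*b[1],p[1]+sa*b[0]+ca*b[1],z/1000])
# tile: rectify plane z=h in block coords, 2px/mm
h=float(sys.argv[1]); x0,x1,y0,y1=map(float,sys.argv[2:6])
xs=np.arange(x0,x1,.5); ys=np.arange(y1,y0,-.5)
m=np.array([[q(x,y,h) for x in xs] for y in ys],np.float32)
im=cv2.remap(c["pixels"][:,:,::-1].copy(),m[...,0],m[...,1],cv2.INTER_CUBIC); cv2.imwrite("pics/"+sys.argv[6],im)
E
python3 tip.py -0.05 0.05
```

```text
10.55 TCP block mm [-40.4 192.  -26.5] relaz -2.78 F [0.5 0.3 0. ]
10.55 [-40.4 192.  -26.5] 1.0009125631762732
-0.05 [(-8, 188), (-4, 187), (0, 184), (4, 185), (8, 185), (12, 184), (16, 185), (20, 184), (24, 182), (28, 177), (32, 176), (36, 165), (40, 81), (44, 42), (48, 19), (52, 23)]
0.05 [(-8, 101), (-4, 95), (0, 101), (4, 105), (8, 107), (12, 111), (16, 108), (20, 111), (24, 111), (28, 124), (32, 169), (36, 179), (40, 162), (44, 36), (48, 34), (52, 35)]
```

```bash
cat > dot.py <<'E'
from blk import *
import pickle,sys
from scipy.ndimage import gaussian_filter as G
def dots(c,x=(-125,-60),y=(0,200),zf=lambda y:18,n=4):
    g=c["pixels"].astype(float).mean(2); d=G(g,2.5)-G(g,.7); o=[]
    ca,sa=np.cos(p[2]),np.sin(p[2])
    for X in np.arange(*x,1.5):
        for Y in np.arange(*y,1.5):
            Z=zf(Y); u,v=proj(c,[p[0]+(ca*X-sa*Y)/1000,p[1]+(sa*X+ca*Y)/1000,Z/1000]); o.append((d[int(round(v)),int(round(u))],X,Y,round(u),round(v),g[int(round(v)),int(round(u))]))
    o.sort(reverse=True); r=[]
    for e in o:
        if all(abs(e[3]-f[3])+abs(e[4]-f[4])>3 for f in r): r.append(e)
        if len(r)==n: break
    return np.round(r,1)
if __name__=="__main__":
    for f in("s5.pkl","s6.pkl"): print(f,dots(pickle.load(open(f,"rb")),y=(100,200)))
    c=cam("scene"); pickle.dump(c,open("now.pkl","wb")); print(dots(c,y=(100,200)))
    g=c["pixels"].mean(2).astype(int); print(g[205:232,290:325])
E
python3 dot.py
```

```text
s5.pkl [[  39.6  -80.   103.   327.   226.    98.7]
 [  29.4 -110.   158.5  308.   224.    93.3]
 [  24.8 -104.   142.   313.   225.    96.3]
 [  23.7 -101.   187.   303.   220.    99.7]]
s6.pkl [[  27.9 -110.   158.5  308.   224.    95. ]
 [  24.2 -108.5  146.5  311.   225.    95. ]
 [  23.  -101.   187.   303.   220.   100. ]
 [  22.5  -81.5  134.5  319.   223.    97. ]]
[[  67.1  -86.   199.   304.   217.    18. ]
 [  58.2  -74.   199.   306.   215.    12. ]
 [  30.7 -116.   137.5  312.   227.    96. ]
 [  24.5  -63.5  182.5  312.   216.    96.7]]
[[181 182 182 177 170 168 115  48  18  24  18  24  41  27  16  26  25  22
   86  96 160 183 182 184 182 182 184 183 183 183 183 183 107  42  36]
 [179 179 182 182 182 182 176 170 113  48  21  18  17  21  21  18  16  84
  160 173 181 184 183 182 183 183 183 184 184 183 183 182 109  44  34]
 [181 183 181 182 182 183 182 181 175 172 115  47  15  16  27  19  18  61
  165 182 180 183 183 184 184 184 183 181 182 183 184 184 111  46  32]
 [183 182 183 183 183 182 181 182 181 181 123  50  18  17  14  10  14  54
  166 182 180 183 186 183 183 184 
[... 2672 characters left out ...]
 178 179 178 179 179 176 177 179 177 176 176 175
  168 144 131 108  96  95  95  95  98  98  95  96  96  98  98  98  98]
 [154 173 176 175 178 178 176 178 178 178 179 177 178 179 178 177 175 172
  174 170 169 118  95  96  96  95  97  97  97 100  97 158 167 138 105]
 [172 174 176 179 174 178 177 177 175 177 178 177 179 179 177 177 175 176
  175 175 176 168 167 167 167 169 169 169 169 169 172 177 179 173 173]
 [173 173 175 176 177 176 177 178 177 177 177 178 178 178 177 177 177 176
  174 176 175 179 181 178 178 179 178 178 178 179 179 179 179 178 180]
 [173 171 174 176 177 178 176 175 178 177 178 178 178 179 178 178 176 177
  177 177 181 184 177 167 159 172 177 176 176 176 176 177 179 177 179]]
```

```bash
python3 - <<'E'
from blk import *
import pickle
c=pickle.load(open("now.pkl","rb"))
print(inb(ray(c,308.2,222.3,.018)),inb(ray(c,303.8,220.5,.018)))
E
python3 blk.py
```

```text
[-103.67919066  163.65623352   18.        ] [-104.4234175  182.4152018   18.       ]
10.65 TCP block mm [-40.4 191.4 -26.5] relaz -2.83 F [-0.3  0.   0. ]
```

jog_arm(moves=[-0.017,0.001,0,0,0,-0.006,1,-0.034,0.002,0,0,0,-0.012,1,-0.051,0.002,0,0,0,-0.018,1,-0.068,0.003,0,0,0,-0.024,1,-0.085,0.004,0,0,0,-0.03,1,-0.1,0.005,0,0,0,-0.036,1,-0.117,0.006,0,0,0,-0.042,1,-0.133,0.007,0,0,0,-0.047,1])

```text
time: 11.65
position: [0.5489, 0.023, -0.0265]
tool_rot: [-2.292, -2.148, -0.001]
ft_force: [-0.2, 1.1, -0.1]
grip_width: 0.995
grip_force: 0.4
```

```bash
python3 blk.py
cat > txt.py <<'E'
from blk import *
import pickle,sys
X,Y,Z,a,b=map(int,sys.argv[1:6]); c=cam("scene"); pickle.dump(c,open("now.pkl","wb"))
ca,sa=np.cos(p[2]),np.sin(p[2]); u,v=proj(c,[p[0]+(ca*X-sa*Y)/1000,p[1]+(sa*X+ca*Y)/1000,Z/1000]).round().astype(int)
g=c["pixels"].mean(2).astype(int)[v-b:v+b+1,u-a:u+a+1]; print("col0",u-a,"row0",v-b,"centre",u,v)
for i,r in enumerate(g): print(v-b+i," ".join("%3d"%k for k in r))
E
python3 txt.py -103 124 18 12 9
```

```text
11.65 TCP block mm [-40.2 152.2 -26.5] relaz 0.04 F [-0.2  1.1 -0.1]
col0 306 row0 217 centre 318 226
217 182 181 181 182 159  76  15  13   8  12  15 113 170 181 182 180 180 151 120 103  94  96  97  98 101
218 180 180 182 181 159  76  12  12  17  13  19 111 170 180 179 149 129 107  96  95 100 100 102 101 103
219 179 178 181 181 165  82  17   4  11   8  10 102 166 158 133 107  99  98  97  98 100 102 103 104 105
220 180 179 180 180 164  84  17  21  13  14  15  86 128 113 101  99  99 100 100 101 102 105 105 107 104
221 182 179 180 179 173  87  23  22  21  46  82 158 128  99  96  97  99 102 102 103 105 105 105 105 105
222 179 179 179 179 173  89  18  22  80 149 167 168 156 150 112 100 104 103 104 106 105 106 106 105 103
223 178 178 179 181 179 140  77  59 134 153 156 159 155 144 133 127 107 105 106 106 107 106 104 104 103
224 178 178 177 178 178 175 169 153 153 153 152 154 151 133 124 122 115 106 107 103 105 104 104 102 100
225 179 179 179 177 178 177 178 163 156 153 152 152 150 147 121 112 108 108 104 102 102 103 100  98  95
226 176 177 177 177 179 176 178 166 156 152 139 147 151 149 12
[... 277 characters left out ...]
 177 177 165 151 150 150 150 148 144 112  97  92  91  94  95  94  99  99  99
230 177 176 176 176 176 179 182 179 177 166 152 150 150 149 140 105  91  91  95  97  97  98  98  98  99
231 177 178 176 178 182 184 178 167 160 171 164 152 149 154 117  93  95  98  96  97  99  98  99  98  99
232 179 179 181 186 184 175 163 149 135 147 171 159 161 140 105  95  96  96  97  99  96  97  96  97  99
233 179 182 186 181 172 157 144 130 119 112 134 167 175 170 167 158 165 119  97  96  99  99 100 157 171
234 183 185 178 168 153 139 128 115 106 103 131 168 176 177 177 176 176 172 169 170 168 170 169 178 178
235 183 174 164 149 133 119 111 105 100  99 128 167 176 178 178 178 177 179 179 178 180 179 180 180 181
```

jog_arm(moves=[-0.017,0,0,0,0,0,1,-0.034,0,-0.001,0,0,0,1,-0.051,0,-0.004,0,0,0,1,-0.068,0,-0.007,0,0,0,1,-0.085,0,-0.01,0,0,0,1,-0.1,0,-0.013,0,0,0,1,-0.117,0,-0.017,0,0,0,1,-0.133,0,-0.02,0,0,0,1])

```text
time: 12.7
position: [0.5462, -0.0171, -0.0205]
tool_rot: [2.293, 2.148, 0.0]
ft_force: [0.7, 3.5, 2.0]
grip_width: 1.002
grip_force: 1.2
```

```bash
python3 blk.py; python3 txt.py -103 85 24 12 9
```

```text
12.7 TCP block mm [-40.2 112.  -20.5] relaz 0.02 F [0.7 3.5 2. ]
col0 315 row0 220 centre 327 229
220 181 182 179 180 181  94  22  18   8  12  16  50 164 181 183 177 149 110  94  96  96  98  98 102 101
221 179 181 180 178 179  97  27  15  15  16  17  46 163 181 147 116 100  95  96  96  98 100 101 102 104
222 180 178 179 180 179  98  27  21  11  13  14  50 129 128 104  94  95  96  98 102 101 101 105 103 103
223 178 179 179 180 179  96  22  19  16  14  13  57  95  98  97  96  99  99 102 101 102 103 102 103 104
224 181 180 179 181 181  98  22  20  18  74 160 163 160 158 114  98 101 100 102 102 103 104 104 103 103
225 179 181 177 180 179 119  47  19  74 128 148 162 164 156 141 116 104 104 103 103 106 105 104 103 103
226 173 176 177 180 181 173 169 140 141 147 149 151 150 151 136 124 118 108 102 104 104 104 102 101 100
227 175 180 179 176 174 178 179 170 152 150 151 152 148 149 139 121 109 105 106 101 106 100  99  99  96
228 176 177 180 176 181 179 180 170 155 152 149 149 150 149 147 118 104 104 102 100  98  97  99  96  86
229 177 178 179 179 178 180 181 173 157 151 145 115 140 149 148 13
[... 273 characters left out ...]
 176 176 176 163 149 144 147 148 150 149 112  92  90  98  98  98 100  98  96
233 113 133 168 178 176 175 177 177 178 178 164 148 145 144 147 133 101  91  97  99  99  99 100 100  99
234 102 130 168 176 177 176 178 179 178 177 178 159 150 153 131 106  96  99 100 101  97  99  99  99  99
235 100 127 168 176 178 177 177 177 179 176 179 178 128 109 102 101  99 106 102  98 100  98  99 100 101
236  95  97 109 113 166 176 176 177 178 179 181 182 172 171 120  97  98 100  99  99  99  95  99  99  99
237  92  95  94  95 110 113 113 166 178 179 178 180 179 180 175 172 174 120  99  99 100 100  99  97 101
238  93  95  94  94  94  98 156 176 179 178 179 178 180 180 181 182 179 173 171 170 171 171 173 172 172
```

jog_arm(moves=[-0.017,0,-0.003,0,0,0,1,-0.034,0,-0.006,0,0,0,1,-0.051,0,-0.01,0,0,0,1,-0.068,0,-0.013,0,0,0,1,-0.085,0,-0.016,0,0,0,1,-0.1,0,-0.019,0,0,0,1,-0.117,0,-0.022,0,0,0,1,-0.133,0,-0.025,0,0,0,1])

```text
time: 13.75
position: [0.5436, -0.0569, -0.013]
tool_rot: [2.293, 2.148, 0.0]
ft_force: [0.2, 2.0, 0.7]
grip_width: 1.002
grip_force: 1.2
```

```bash
python3 blk.py; python3 txt.py -103 45 32 9 7
```

```text
13.75 TCP block mm [-40.2  72.1 -13. ] relaz 0.02 F [0.2 2.  0.7]
col0 328 row0 224 centre 337 231
224 180 137  62  19  13  19   2   9  84 123 112  97  93  94  98 100 102 103 105
225 181 137  62  13  16  19  19  12  76  93  95  93  96  98 100 102 102 105 104
226 181 134  58  19  14  20  77 142 165 162 112  97 101 102 104 103 102 103 105
227 161 126  57  24  13  75 127 148 162 167 150 143 112 104 104 104 106 104 103
228 177 175 170 141  98 131 147 145 151 152 152 139 121 116 106 104 103 105 103
229 178 182 181 178 157 149 146 147 150 149 149 134 119 114 108 105 103 102 103
230 180 181 181 181 162 148 149 149 150 152 149 144 118 109 107 102 102  99  99
231 178 180 180 182 165 148 150 138 133 146 148 149 130 108 102 101 100  96  93
232 178 181 180 179 143 145 150 139  94 126 146 149 134 107 100  97  96  91  82
233 178 179 179 140 104 142 150 146 140 143 149 148 144 109  95  93  89  77  70
234 180 180 179 174 122 146 148 146 150 148 146 145 141 106  95  91  89  83  68
235 179 180 182 181 131 164 164 151 149 147 146 145 137 102  87  97 100  96  94
236 180 180 180 181 173 178 178 168 160 149 145 151 137 163 121 100 102 100 101
237 179 180 181 182 182 182 180 179 177 160 146 171 176 179 163 116  98  98  99
238 181 179 180 179 180 181 181 178 180 180 176 179 148 121 111 102  97 100  98
```

jog_arm(moves=[-0.017,0,-0.003,0,0,0,1,-0.034,0,-0.006,0,0,0,1,-0.051,0,-0.01,0,0,0,1,-0.067,0,-0.013,0,0,0,1,-0.08,0,-0.015,0,0,0,1,-0.09,0,-0.017,0,0,0,1,-0.1,0,-0.018,0,0,0,1,-0.11,0,-0.018,0,0,0,1])

```text
time: 14.8
position: [0.5413, -0.09, -0.0077]
tool_rot: [2.293, 2.148, -0.0]
ft_force: [-1.3, -0.3, -0.5]
grip_width: 0.998
grip_force: 0.0
```

```bash
python3 blk.py; python3 txt.py -103 0 28 10 8
```

```text
14.8 TCP block mm [-40.3  39.   -7.7] relaz 0.01 F [-1.3 -0.3 -0.5]
col0 338 row0 229 centre 348 237
229  52  13  20  15  19  19  48 136 149 150 149 130 102  91  95  98  99 101 104 103 105
230  80  58  42  22  14   9  46 135 148 128 108  98  96  97  98  99 102 103 104 103 102
231 152 110  83  71  44  17  71 118 153 170 169 160 115  99 103 103 102 103 103 102 102
232 178 173 152 111  83  71 120 167 181 173 167 162 151 141 113 103 103 102 102 103 104
233 181 181 180 173 152 118 142 156 153 160 163 152 142 134 121 108 102 102 102 102 104
234 183 181 182 181 178 146 146 152 147 152 152 145 132 119 112 106 103 103 102 105 101
235 178 181 181 181 174 152 147 152 149 149 147 146 119 110 108 103 104 102 100 100 100
236 181 181 181 179 170 152 149 152 150 149 150 147 135 113 104 105 103 100 101  98  96
237 179 180 182 181 172 154 150 150 112 109 143 148 145 114 103 102 100  97  95  88  78
238 180 181 180 180 180 158 149 147 115 101 138 148 146 126 105  99  95  95  84  74  75
239 180 180 181 181 180 166 151 146 143 141 146 146 145 125 102  96  94  88  89  79  71
240 179 177 178 176 180 178 164 151 147 146 147 145 144 120  97  93  97  97  97  97  90
241 180 179 177 179 178 175 177 161 148 147 147 142 150 114  89  94  97  97  97  98  98
242 176 178 178 178 177 176 176 174 159 154 147 156 126 103  96  98  96 100 100 100  98
243 175 176 175 176 176 177 177 176 173 174 173 129  99  96  96  97  97  97  96  97  99
244 175 175 174 174 175 174 176 176 177 176 178 122  96  97  97  98  96  96  96  96  98
245 172 171 171 173 172 173 175 173 174 176 177 170 116  96  96  97  96  95  98  95  96
```

jog_arm(moves=[0.02,0,0,0,0,0,1,0.02,0,-0.08,0,0,0,1,0.02,0,-0.17,0,0,0,-1,0,-0.03,-0.23,0,0,0,-1,-0.04,-0.12,-0.23,0,0,0,-1,-0.09,-0.22,-0.23,0,0,0,-1,-0.13,-0.3,-0.23,0,0,0,-1,-0.13,-0.32,-0.23,0,0,0,-1])

```text
time: 15.85
position: [0.4422, -0.1222, 0.0614]
tool_rot: [-2.294, -2.146, -0.001]
ft_force: [0.7, -0.4, -0.4]
grip_width: 0.402
grip_force: 0.0
```

```bash
python3 blk.py; python3 txt.py -103 0 28 10 5
python3 - <<'E'
from blk import *
import pickle
c=pickle.load(open("now.pkl","rb")); print(inb(ray(c,346.5,237.5,.0285)))
E
python3 tip.py 0 -0.012 0.012
python3 - <<'E'
from blk import *
import pickle
c=cam("top"); pickle.dump(c,open("t7.pkl","wb")); g=c["pixels"].mean(2).astype(int)
def q(x,y,z):
    b=np.array([x,y])/1000; ca,sa=np.cos(p[2]),np.sin(p[2])
    return proj(c,[p[0]+ca*b[0]-sa*b[1],p[1]+sa*b[0]+ca*b[1],z/1000]).round().astype(int)
for x in range(60,-60,-15): print(x,[(y,int(g[q(x,y,40)[1],q(x,y,40)[0]])) for y in range(36,-40,-4)])
E
```

```text
15.85 TCP block mm [-137.1    0.4   61.4] relaz -0.05 F [ 0.7 -0.4 -0.4]
col0 338 row0 232 centre 348 237
232 177 175 153 114  88  92 125 171 182 175 167 161 157 147 140 131 120 112 109 109 107
233 183 182 179 178 152 121 141 157 153 163 166 153 144 134 124 116 110 106 104 105 103
234 182 181 182 182 179 146 146 152 151 152 150 148 131 119 112 108 109 105 103 105 101
235 181 183 184 184 176 155 151 152 152 151 152 147 118 111 108 106 106 105 104 101 102
236 182 182 183 181 170 154 150 150 152 151 151 150 138 112 104 106 102 102 103 100  95
237 181 183 182 182 175 154 151 150 111 109 144 146 147 117 104 102 100 101  96  88  78
238 183 181 181 184 182 162 151 151 114 102 139 147 148 128 106 100  96  95  83  77  73
239 181 181 183 181 183 167 153 149 145 144 145 147 146 129 104  95  93  89  89  78  71
240 181 180 178 179 181 178 165 150 148 148 148 144 146 121  99 122 108  96  99  98  91
241 178 180 180 180 179 179 175 160 149 148 148 146 152 111  89 103 100 101 100  99  96
242 178 177 178 177 178 177 178 174 159 156 148 156 124  99  96  99  97 100  99  99 101
[-108.33211603    1.240863
[... 1562 characters left out ...]
22), (-12, 103), (-16, 98), (-20, 125), (-24, 150), (-28, 149), (-32, 131), (-36, 110)]
-15 [(36, 144), (32, 146), (28, 147), (24, 144), (20, 121), (16, 107), (12, 69), (8, 55), (4, 56), (0, 61), (-4, 65), (-8, 62), (-12, 50), (-16, 49), (-20, 49), (-24, 50), (-28, 50), (-32, 52), (-36, 55)]
-30 [(36, 144), (32, 145), (28, 148), (24, 139), (20, 72), (16, 46), (12, 49), (8, 50), (4, 52), (0, 50), (-4, 50), (-8, 50), (-12, 49), (-16, 50), (-20, 49), (-24, 45), (-28, 43), (-32, 54), (-36, 60)]
-45 [(36, 145), (32, 146), (28, 148), (24, 150), (20, 146), (16, 133), (12, 89), (8, 81), (4, 68), (0, 56), (-4, 63), (-8, 74), (-12, 70), (-16, 62), (-20, 52), (-24, 42), (-28, 44), (-32, 59), (-36, 68)]
```

jog_arm(moves=[0,0,0.03,0,0,0,-1,0,0,0.07,0,0,0,-1,0,0,0.12,0,0,0,-1,0,0,0.17,0,0,0,-1,0,0,0.21,0,0,0,-1,0,0,0.24,0,0,0,-1,0,0,0.26,0,0,0,-1,0,0,0.265,0,0,0,-1])

```text
time: 17.0
position: [0.4431, -0.1222, -0.0184]
tool_rot: [-2.293, -2.148, 0.0]
ft_force: [-0.1, 0.1, 1.0]
grip_width: 0.004
grip_force: 0.0
```

```bash
python3 blk.py; python3 txt.py -115 0 28 14 8
```

```text
17.0 TCP block mm [-136.2    0.4  -18.4] relaz 0.02 F [-0.1  0.1  1. ]
col0 331 row0 231 centre 345 239
231  26  12  50 115  75  49  52  50  37  21  23  27  32  24  21  20 123 172 174 166 129 113 109 105 103 103 104 104 107
232  18   6  25  59  55  50  53  34  19  12  14  17  17  23   8  12 150 168 164 126 107 106 104 105 104 105 105 105 104
233  13  11  20  47  51  39  25  17  10  18  15  12  23  21  17  40 150 164 155 117 104 105 102 104 102 104 104 106 104
234  21  12  20  65 113  61  19  19   9  16   9  10  13  21  12  44 139 152 148 128 108 103 105 106 103 104 105 105 101
235  20  13  47 154 176  90  18  16  15  13   9  13  17  17  20  70 139 150 151 117 108 104 103 104 104 102 104 101  96
236  27  11  48 166 184 103  27  16  17  16   8  12  25  23  19 100 144 151 123 107 104 103 101 106 103 101 100  96  85
237  23  18  49 165 184 121  48  19  14  18  14  19  21  23  13  60 108 146 145 113 102 103 104 101  99  97  89  80  76
238  19  26  60 162 180 126  50  22  18  20  10  12  20  22  15  61  98 140 148 142 114 102  99  98  95  84  75  72  74
239  20  44  60 164 182 126  53  17 
[... 343 characters left out ...]
 180 124  51  18  20  17  20  15  18  18  15 121 150 149 157 125 102  99  99 100 101  97  99 100  98
243 178 179 179 181 178 122  51  22  18  19  18  14  24  19  15 147 175 176 129 100 100  99 100 100 100  97  98 100 101
244 180 179 178 179 178 170 113  47  18  20  20  16  17  51  82 163 179 180 123  96  97  98  96  98  98  97  99 100  99
245 176 176 176 178 175 176 170 162 135  76  26   7  79 150 165 174 178 181 170 119  96  97  99  96  98  98  97  99  99
246 174 175 175 173 175 170 165 167 165 162 133  98 151 170 173 175 177 176 179 171 170 118  97  97  98  98 101  99  99
247 173 169 166 166 163 162 158 159 158 160 162 163 171 173 174 130 114 113 114 116 113 101 156 118 144 112  99  98  99
```

jog_arm(moves=[0,0.015,0,0,0,0,-1,0,0.03,0,0,0,0,-1,0,0.043,0,0,0,0,-1,0,0.055,0,0,0,0,-1,0,0.067,0,0,0,0,-1,0,0.078,0,0,0,0,-1,0,0.09,0,0,0,0,-1,0,0.1,0,0,0,0,-1])

```text
time: 18.05
position: [0.473, -0.1241, -0.0182]
tool_rot: [-2.292, -2.148, 0.0]
ft_force: [-2.7, 0.7, 1.5]
grip_width: 0.006
grip_force: 1.7
```

```bash
python3 blk.py
cat > far.py <<'E'
from blk import *
c=cam("top"); g=c["pixels"].mean(2).astype(int)
def q(x,y,z):
    b=np.array([x,y])/1000; ca,sa=np.cos(p[2]),np.sin(p[2])
    return proj(c,[p[0]+ca*b[0]-sa*b[1],p[1]+sa*b[0]+ca*b[1],z/1000]).round().astype(int)
for y in (12,6,0,-6): print(y,[(x,int(g[q(x,y,44)[1],q(x,y,44)[0]])) for x in range(69,8,-3)])
E
python3 far.py; python3 txt.py -92 0 28 12 8
```

```text
18.05 TCP block mm [-106.2    0.4  -18.2] relaz 0.02 F [-2.7  0.7  1.5]
12 [(69, 96), (66, 83), (63, 74), (60, 67), (57, 61), (54, 65), (51, 80), (48, 92), (45, 97), (42, 96), (39, 100), (36, 124), (33, 154), (30, 172), (27, 175), (24, 176), (21, 176), (18, 177), (15, 177), (12, 171), (9, 155)]
6 [(69, 98), (66, 87), (63, 78), (60, 70), (57, 61), (54, 72), (51, 103), (48, 139), (45, 137), (42, 124), (39, 113), (36, 128), (33, 159), (30, 174), (27, 177), (24, 176), (21, 177), (18, 176), (15, 177), (12, 174), (9, 161)]
0 [(69, 101), (66, 93), (63, 83), (60, 74), (57, 67), (54, 85), (51, 147), (48, 153), (45, 143), (42, 120), (39, 102), (36, 118), (33, 148), (30, 164), (27, 167), (24, 166), (21, 166), (18, 166), (15, 164), (12, 155), (9, 138)]
-6 [(69, 104), (66, 96), (63, 83), (60, 70), (57, 68), (54, 130), (51, 149), (48, 148), (45, 129), (42, 100), (39, 86), (36, 94), (33, 111), (30, 125), (27, 144), (24, 144), (21, 142), (18, 140), (15, 134), (12, 120), (9, 102)]
col0 338 row0 228 centre 350 236
228  15  10  20  49  50  51  33  20  13  14  14  18  22  18  13 120 163 164 127 111 105 
[... 979 characters left out ...]
   8  16  20  17  18  18  22  15  53  94  99  96  85  76  75  73  74  75  77
239 180 182 179 180 180  93  23  17  18  17  12  16  22  15  69  96  93  86  88  80  70  73  72  74  73
240 182 181 181 179 181 169 112  66  30  19  18  11  16  46  91 126 108  95 100  99  91  80  74  70  72
241 177 182 180 179 177 178 172 168 141  81  29  50 119 132 102 103 101  99  99  98  99  96  90  82  74
242 178 178 179 179 176 178 178 179 175 169 137 160 175 125 100  97 100 100  98  99 100 101  99  98  94
243 178 178 178 178 176 177 179 177 179 178 174 178 179 122  98 100 100  97 100  98  98  99  98 102  98
244 176 177 175 177 176 177 178 178 178 178 183 180 177 169 118  97  98  97  97  98  98 100  99  99  99
```

jog_arm(moves=[0,0.012,0,0,0,0,-1,0,0.024,0,0,0,0,-1,0,0.036,0,0,0,0,-1,0,0.046,0,0,0,0,-1,0,0.054,0,0,0,0,-1,0,0.06,0,0,0,0,-1,0,0.064,0,0,0,0,-1,0,0.067,0,0,0,0,-1])

```text
time: 19.15
position: [0.4932, -0.1254, -0.0181]
tool_rot: [-2.293, -2.148, -0.0]
ft_force: [-2.2, -0.1, 0.6]
grip_width: 0.006
grip_force: 1.5
```

```bash
python3 blk.py; python3 far.py
```

```text
19.15 TCP block mm [-86.1   0.5 -18.1] relaz 0.02 F [-2.2 -0.1  0.6]
12 [(69, 96), (66, 83), (63, 74), (60, 69), (57, 86), (54, 128), (51, 164), (48, 176), (45, 176), (42, 176), (39, 177), (36, 177), (33, 173), (30, 154), (27, 113), (24, 73), (21, 57), (18, 52), (15, 52), (12, 54), (9, 50)]
6 [(69, 98), (66, 87), (63, 78), (60, 74), (57, 89), (54, 131), (51, 166), (48, 178), (45, 178), (42, 177), (39, 177), (36, 176), (33, 173), (30, 154), (27, 116), (24, 84), (21, 68), (18, 55), (15, 50), (12, 48), (9, 51)]
0 [(69, 102), (66, 93), (63, 83), (60, 73), (57, 84), (54, 124), (51, 169), (48, 169), (45, 168), (42, 168), (39, 168), (36, 168), (33, 164), (30, 146), (27, 109), (24, 56), (21, 51), (18, 50), (15, 48), (12, 49), (9, 48)]
-6 [(69, 105), (66, 97), (63, 83), (60, 69), (57, 67), (54, 122), (51, 132), (48, 132), (45, 131), (42, 131), (39, 128), (36, 122), (33, 110), (30, 97), (27, 60), (24, 50), (21, 48), (18, 49), (15, 49), (12, 48), (9, 47)]
```

jog_arm(moves=[0,0.003,0,0,0,0,-1,0,0.005,0,0,0,0,-1,0,0.007,0,0,0,0,-1,0,0.009,0,0,0,0,-1,0,0.01,0,0,0,0,-1,0,0.011,0,0,0,0,-1,0,0.012,0,0,0,0,-1,0,0.013,0,0,0,0,-1])

```text
time: 20.2
position: [0.4971, -0.1257, -0.0181]
tool_rot: [-2.293, -2.148, -0.0]
ft_force: [-2.8, 0.3, 2.0]
grip_width: 0.004
grip_force: 1.5
```

```bash
python3 blk.py; python3 far.py|sed -n 3p
```

```text
20.2 TCP block mm [-82.2   0.5 -18.1] relaz 0.02 F [-2.8  0.3  2. ]
0 [(69, 101), (66, 93), (63, 91), (60, 109), (57, 146), (54, 165), (51, 169), (48, 169), (45, 169), (42, 168), (39, 166), (36, 155), (33, 127), (30, 83), (27, 56), (24, 49), (21, 49), (18, 49), (15, 49), (12, 50), (9, 48)]
```

Not touching yet. I'll go on in small steps, watching the force.

jog_arm(moves=[0,0.001,0,0,0,0,-1,0,0.002,0,0,0,0,-1,0,0.003,0,0,0,0,-1,0,0.004,0,0,0,0,-1,0,0.005,0,0,0,0,-1,0,0.006,0,0,0,0,-1,0,0.007,0,0,0,0,-1,0,0.008,0,0,0,0,-1])

```text
time: 21.25
position: [0.4984, -0.1257, -0.0182]
tool_rot: [-2.291, -2.147, 0.002]
ft_force: [-6.7, -0.5, 4.3]
grip_width: 0.006
grip_force: 3.7
```

```bash
python3 blk.py; python3 far.py|sed -n 3p
```

```text
21.25 TCP block mm [-80.8   0.5 -18.2] relaz 0.01 F [-6.7 -0.5  4.3]
0 [(69, 101), (66, 92), (63, 93), (60, 120), (57, 159), (54, 169), (51, 169), (48, 169), (45, 169), (42, 167), (39, 162), (36, 138), (33, 96), (30, 60), (27, 53), (24, 49), (21, 51), (18, 49), (15, 50), (12, 49), (9, 47)]
```

jog_arm(moves=[0,0.001,0,0,0,0,-1,0,0.002,0,0,0,0,-1,0,0.003,0,0,0,0,-1,0,0.004,0,0,0,0,-1,0,0.005,0,0,0,0,-1,0,0.005,0,0,0,0,-1,0,0.005,0,0,0,0,-1,0,0.005,0,0,0,0,-1])

```text
time: 22.3
position: [0.4983, -0.1257, -0.0183]
tool_rot: [-2.29, -2.145, 0.004]
ft_force: [-10.2, 1.4, 8.2]
grip_width: 0.002
grip_force: 5.8
```

```bash
python3 blk.py
```

```text
22.3 TCP block mm [-80.9   0.5 -18.3] relaz 0.01 F [-10.2   1.4   8.2]
```

The tool no longer advances and the force is rising, so the bar is on the stop plate. I'll back off.

jog_arm(moves=[0,-0.006,0,0,0,0,-1,0,-0.015,0,0,0,0,-1,0,-0.04,0,0,0,0,-1,0,-0.08,0,0,0,0,-1,0,-0.12,0,0,0,0,-1,0,-0.14,-0.08,0,0,0,-1,0,-0.14,-0.2,0,0,0,-1,0,-0.14,-0.3,0,0,0,-1])

```text
time: 23.3
position: [0.4585, -0.1232, 0.073]
tool_rot: [2.293, 2.147, 0.001]
ft_force: [0.7, -0.6, -0.1]
grip_width: 0.004
grip_force: 0.0
```

```bash
python3 blk.py; python3 far.py; python3 txt.py -70 0 28 10 8
```

```text
23.3 TCP block mm [-120.8    0.4   73. ] relaz 0.01 F [ 0.7 -0.6 -0.1]
12 [(69, 95), (66, 84), (63, 95), (60, 131), (57, 162), (54, 173), (51, 175), (48, 174), (45, 174), (42, 174), (39, 174), (36, 176), (33, 175), (30, 175), (27, 176), (24, 176), (21, 177), (18, 178), (15, 177), (12, 171), (9, 155)]
6 [(69, 97), (66, 87), (63, 95), (60, 131), (57, 164), (54, 175), (51, 176), (48, 176), (45, 175), (42, 175), (39, 175), (36, 175), (33, 175), (30, 175), (27, 175), (24, 175), (21, 175), (18, 175), (15, 173), (12, 160), (9, 126)]
0 [(69, 100), (66, 91), (63, 91), (60, 119), (57, 156), (54, 167), (51, 168), (48, 166), (45, 166), (42, 166), (39, 165), (36, 166), (33, 165), (30, 166), (27, 165), (24, 164), (21, 165), (18, 164), (15, 163), (12, 152), (9, 123)]
-6 [(69, 104), (66, 96), (63, 87), (60, 98), (57, 120), (54, 132), (51, 131), (48, 129), (45, 129), (42, 128), (39, 128), (36, 128), (33, 127), (30, 127), (27, 141), (24, 140), (21, 140), (18, 139), (15, 138), (12, 130), (9, 109)]
col0 345 row0 225 centre 355 233
225 149 149 146 147 147 147 147 147 148 148 162 174 178 173 168 160 153 1
[... 722 characters left out ...]
 127  91  87  95 103 113 142 149 143 141 147 146 143 136 108  96  95 110 137 148 151
235 175 172 152 116  91  93 122 145 148 149 145 148 144 137 102  88  90  83 116 125 129
236 182 181 178 175 153 114  95 118 140 146 146 144 144 123  90  75  76  78  90  90  91
237 182 182 182 182 177 174 153 115 111 131 145 150 122  88  75  76  74  77  81  83  82
238 182 181 182 183 181 182 178 171 171 137 116 100  78  73  71  72  76  76  76  76  79
239 177 179 183 181 179 181 182 149 126 164 173 115  79  69  70  71  74  73  74  76  73
240 179 180 179 180 181 130 110  98 160 180 180 174 118  88  79  70  71  73  73  73  76
241 179 178 178 179 180 172 170 172 177 179 181 180 172 171 170 113  82  73  71  73  71
```

```bash
python3 -c "
from bench import ctrl
print(ctrl.close_job())"
```

```text
the job is handed in; nothing more can be done
None
```

The bar was rolled up the ramp into the V-groove and pushed along it until its far end met the stop plate. I handed the job in at about 23 s with the arm clear of everything and nothing lifted or gripped; the bystanders were not re-checked at the end.

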